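# Set the length stop against the tube

### The arm

A 7-joint arm with a two-finger parallel gripper is mounted at the origin on a cart in front of the work surface, level with it; the furniture and walls round the work are solid. World frame = base frame: x ahead of the robot, y to its left, z up, the work surface at z = 0. Lengths are in m, angles in rad, forces in N, time in s.
With the tool pointing down it reaches from about 0.4 to 0.85 m from the base axis. Payload 10.4 kg.
Tool frame: the origin (TCP) lies on the centre line of the jaws, within the pads' length; the fingertips stand 14 mm ahead of it and the grasp point (between the pads) lies 5 mm behind it (manip.tip_reach is the distance from the TCP to the fingertips, in m); z points along the fingers, y is the line along which they close (so a half turn about z gives the same grasp; the last joint's range is limited). The gripper opens to 85 mm and grips with 20 to 120 N. Pads are 22 mm wide; open, the fingers measure 114 mm over their backs; the gripper's body (76 mm by 85 mm) begins 54 mm behind the grasp point. The pads swing forward as they close: fully open they stand 13 mm farther back than shut.
Start: joints at [-1.237, 0.332, -0.065, 1.46, 0.022, 1.35, -0.088], TCP at [0.218, 0.586, 0.208] pointing down, gripper open.
Joint ranges: [-2.6, 2.6], [-0.5, 2.12], [-1.47, 1.34], [0.16, 2.42], [-1.27, 4.41], [0.06, 2.06], [-2.6, 2.6]. Speed limits (rad/s): [2.22, 2.22, 2.79, 2.79, 3.14, 3.14, 3.14].

### API

Orientations are given as a unit quaternion [x, y, z, w].
In Python, from workcell import manip gives the robot as it stands.
- The arm moves only by the shell command python3 -m pendant 'ROWS' [FORCE]. ROWS is JSON, a list of rows, each a list of 7 numbers: the shift along the tool's x, y, z in units of 50 mm (1.0 is 50 mm), then the turn, a rotation vector about the tool's x, y, z in units of 8 degrees (1.0 is 8 degrees), then the opening, from -1 (shut) to 1 (fully open), so that 0 is half open. In form: [[dx, dy, dz, ax, ay, az, jaw], ...]. A call has exactly 10 rows; each row is the pose to reach, as a shift and turn from the pose commanded when the call began, along the tool's axes at that moment; what a row does not reach only later rows make up. A row lasts 1/8 s, in which the tool goes at most 62.5 mm and 10.7 degrees, less where a joint would pass 70% of its speed; a pose out of reach is approached as far as the arm can. A call with a gripper value outside its range is refused whole. The fingers move at their own pace and stop on an object; FORCE is the grip in N (left out, the last holds). Time passes only in rows, so rows that repeat a pose let the fingers close, or fill a call up. It gives the time, the measured TCP pose, the force, the opening and the grip force at its end, in the units of the state.
- manip.get_obs(): the state, without advancing time (a new reading comes with each control period).
- manip.camera(name): name is "scene" or "top" or "wrist"; returns (picture, depth): 400x640x3 uint8, red, green, blue; 400x640 float32, m along the optical axis (not along the pixel's ray), 0 where there is no reading.
- manip.get_calibration(name): a dict with "fx", "fy", "cx", "cy" (pixels), "D" ([k1, k2, p1, p2, k3] as OpenCV has them; the pictures are not rectified), "xyz" and "orientation" of the camera in the world. Camera axes: x right, y up, looking along -z (the intrinsics and any distortion apply to the point x, -y, -z); pixel columns grow to the right and rows downward; lengths in m; the calibration is good to about 2 mm. A picture is of the moment at which its call begins: read the wrist's pose just before it. get_calibration takes no time and is no camera call; for the wrist camera it gives the pose at the moment of the call.
- manip.hand_in(): hands the job in; it is judged then, once.
Trained networks look in the newest picture that a camera, given by its name, has taken for a name from the list of things; names that differ only in an ending like _2 or _b are one class to them, and where a whole thing is asked for, a point or a joint stands for the part that bears it (a point fixed in the world has none). Each returns a list of dicts, best first, with "p" (0 to 1); they miss things now and then, are a little off and sometimes report something else, mostly with a low value. They report only what shows in the picture. A call takes as long as a camera call. They do not tell look-alikes from the thing itself.
- manip.find_in(thing, camera): "box" ([left, top, right, bottom] in pixels, round what is visible of it).
- manip.trace(thing, camera): "pixels" (400x640 bool, what is visible of it) and "box" ([left, top, right, bottom] in pixels, round what is visible of it).
- manip.tip_of(thing, camera): "pixel" ([column, row] in pixels: a listed point, or the origin of a listed thing).
The state is a dict: "clock": time; "joint_pos": joint angles; "joint_velocities": joint speeds; "tau": joint torques, N m; "position": TCP position; "ee_rot": TCP orientation; "ft_force": force on the tool from outside, world axes, zero at the start; "torque": the same for the moment, N m; "grip_width": opening from 0.0 (shut) to 1.0 (fully open); "grasp_force": force on a finger pad.
Only numpy, scipy, OpenCV 4.12 (cv2) and the standard library are available. Lean on these libraries where they do the work, as an engineer would, in place of code of your own. Each camera call takes 0.05 s, during which the arm holds its last target. There are 200 camera calls.

### The job

Two sliding length stops are bolted to the table; one has a piece of square tube lying in it against its end fence. On that one, squeeze the stop's lock tab in against the fixed grip plate, keep it squeezed while you slide the stop along its rail until its plate meets the end of the tube, then let go so that it locks there. Leave the tube lying in place and leave the empty length stop as it is.

Things in the scene. Friction and masses are not known exactly. Their poses are not given: they have to be found in the camera images.
- tube: Square steel tube off-cut with old paint spots, 100 mm long, 38 mm wide and high, loose, lying on the 10 mm thick base plate of one length stop, its far end within 4 mm of the fixed end fence. Origin: centre of its underside; own y along its length, pointing back to the sliding stop; z up.
- stop_grip (a point): Grip of the sliding stop of the jig with the tube: midway between two upright plates, 64 mm above the table. x: along the rail towards tube and fence; y: across, from the dark fixed plate to the grey ribbed lock tab (outer faces 42 mm apart, 33 mm squeezed). Plates: 36 mm along x, tops 80 mm, block under them 40 mm above the table. The stop plate's front face is 33 mm ahead of this point.
- stop_tab (a joint): Lock tab of that stop, 8 mm thick like the fixed plate, on the tube's side, m: 0 (within 2 mm) out (sprung, locked), 0.009 fully squeezed in along the grip's -y (about 10 N); the fixed plate does not give, and the point stop_grip does not move with the tab. From 0.005 on the stop slides freely along the rail (1 to 2 N); with the tab out it is braked (holds 12 N and more).
- spare_stop_grip (a point): The same grip point on the other, identical, empty length stop (base plate 310 x 130 mm, rail along it, stop on the rail): to be left alone.
Things that resemble listed ones, but are neither listed nor needed, are in the scene too. Leave any red or yellow look-alike of the tube alone.

How it is judged:
By the outcome, as a careful person would: the job done as asked, in the order asked, and still so for the second after the job is handed in, with the robot touching nothing.
It also fails if it takes over 32 s, if anything falls off the work surface, if the arm or the gripper's body presses on something with over 40 N, if the wrist force passes 120 N, or if a joint passes its speed limit or range.

## Working session

There is one attempt and no reset: what is moved stays moved. The work goes in short steps, Python scripts to look and compute and a shell command to move; the robot and the scene stay as the last step left them, time stands still between calls to the robot, and variables do not carry over. Pictures are saved under pics/ and viewed, at most 10 in all, crops included, and the job is handed in when it is done.

```bash
mkdir -p pics
cat > h.py <<'E'
import numpy as np, cv2
from workcell import manip
from scipy.spatial.transform import Rotation as R
def ray(cam,px):
    c=manip.get_calibration(cam)
    K=np.array([[c['fx'],0,c['cx']],[0,c['fy'],c['cy']],[0,0,1]])
    u=cv2.undistortPoints(np.array(px,float).reshape(-1,1,2),K,np.array(c['D'],float)).reshape(-1,2)
    d=np.c_[u[:,0],-u[:,1],-np.ones(len(u))]
    return np.array(c['xyz']),R.from_quat(c['orientation']).apply(d)
def at_z(cam,px,z):
    o,d=ray(cam,px); return o+d*((z-o[2])/d[:,2])[:,None]
def at_depth(cam,px,dep):
    o,d=ray(cam,px); return o+d*np.asarray(dep).reshape(-1,1)
E
python3 - <<'E'
from h import *
o=manip.get_obs(); print(o['clock'],o['position'],o['ee_rot'],o['grip_width'])
for cam in ['top','scene']:
    im,d=manip.camera(cam); cv2.imwrite(f'pics/{cam}0.png',im[:,:,::-1]); np.save(f'{cam}_d.npy',d)
    print(cam,manip.get_calibration(cam)['xyz'])
    for t in ['tube','stop_grip','spare_stop_grip']:
        for r in manip.tip_of(t,cam)[:3]: print(cam,t,r['p'],r['pixel'],at_z(cam,r['pixel'],.01 if t=='tube' else .064))
E
```

```text
0.0 [0.21817606 0.58526185 0.20751884] [ 1.77454741e-01  9.84128715e-01 -6.90566614e-04 -9.68468017e-05] 0.9996637797031588
top [0.31564585 0.0241816  1.18880508]
top tube 0.87 [272.5, 155.2] [[0.68988617 0.15972388 0.01      ]]
top tube 0.84 [332.0, 249.6] [[ 0.40109311 -0.02296921  0.01      ]]
top tube 0.83 [254.8, 266.8] [[0.35011217 0.20251581 0.01      ]]
top stop_grip 0.69 [273.5, 209.3] [[0.51130103 0.14642443 0.064     ]]
top spare_stop_grip 0.56 [406.8, 185.7] [[ 0.58282259 -0.23865311  0.064     ]]
scene [ 0.11420035 -0.6360383   0.86919892]
scene tube 0.98 [237.5, 193.9] [[0.36370998 0.20232605 0.01      ]]
scene tube 0.79 [338.0, 157.5] [[0.70567339 0.17458573 0.01      ]]
scene tube 0.59 [284.6, 147.1] [[0.58775805 0.31521165 0.01      ]]
scene stop_grip 0.57 [289.4, 176.3] [[0.504234   0.13225127 0.064     ]]
scene spare_stop_grip 0.85 [398.6, 249.1] [[ 0.59775539 -0.23808553  0.064     ]]
```

View pics/top0.png

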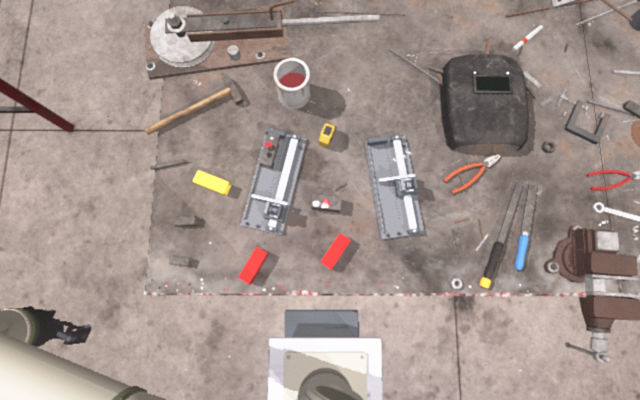

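View pics/scene0.png

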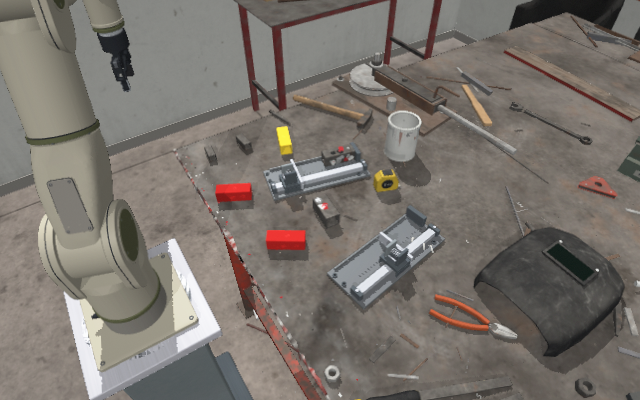

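The top view shows the tube's jig on the left, with the tube about (268,150) and the stop about (272,210). The empty jig is at (400,187), and the red and yellow look-alikes lie loose around them. I'll zoom in and measure.

Run:
```python
from h import *
im=cv2.imread('pics/top0.png')[120:245,230:320]
cv2.imwrite('pics/crop0.png',cv2.resize(im,None,fx=4.6,fy=4.6,interpolation=cv2.INTER_CUBIC))
d=np.load('top_d.npy')
v,u=np.mgrid[120:245,230:320]; px=np.c_[u.ravel(),v.ravel()]; dep=d[120:245,230:320].ravel()
P=at_depth('top',px,dep); z=P[:,2]
np.set_printoptions(precision=4,suppress=True)
print(np.histogram(z,bins=np.arange(-.01,.1,.005)))
for lo,hi in [(.003,.018),(.043,.053),(.068,.09)]:
    m=(z>lo)&(z<hi)&(dep>0); print(lo,hi,m.sum(),P[m].mean(0))
    if m.sum()>20:
        r=cv2.minAreaRect((P[m][:,:2]*1000).astype(np.float32)); print(r)
m=(z>.068)&(z<.09)
for p,q in zip(px[m],P[m]): print(p,q)
```

```text
(array([  84, 3141, 3452, 1286, 1254,  197,  203,  356,  109,  143,  321,
        429,   92,   35,   15,   11,    8,   37,   35,    0,    0]), array([-0.01 , -0.005,  0.   ,  0.005,  0.01 ,  0.015,  0.02 ,  0.025,
        0.03 ,  0.035,  0.04 ,  0.045,  0.05 ,  0.055,  0.06 ,  0.065,
        0.07 ,  0.075,  0.08 ,  0.085,  0.09 ,  0.095]))
0.003 0.018 3360 [0.596  0.1563 0.009 ]
((612.597900390625, 155.544677734375), (390.8349914550781, 279.3345947265625), 0.27866050601005554)
0.043 0.053 639 [0.665  0.1532 0.0472]
((614.4398803710938, 102.88836669921875), (202.31692504882812, 271.0404968261719), 80.30278778076172)
0.068 0.09 84 [0.5087 0.1479 0.0785]
((508.9671630859375, 148.06265258789062), (44.643211364746094, 35.044254302978516), 78.97505950927734)
[266 202] [0.5298 0.1667 0.0777]
[267 202] [0.5295 0.1637 0.0794]
[268 202] [0.5291 0.1606 0.0816]
[266 203] [0.5265 0.1663 0.0802]
[267 203] [0.5264 0.1634 0.0807]
[268 203] [0.5266 0.1608 0.0794]
[269 203] [0.528  0.1588 0.0721]
[266 204] [0.5235 0.1662 0.0807]
[267 204] [0.5231 0.1631 0.0827]
[268 204] [0.5235 0.1605 0.0808]
[266 20
[... 1734 characters left out ...]
0.0817]
[280 212] [0.5029 0.1273 0.0682]
[264 213] [0.4976 0.171  0.0813]
[265 213] [0.4982 0.1686 0.0778]
[266 213] [0.4985 0.1661 0.0759]
[277 213] [0.4983 0.1347 0.0782]
[278 213] [0.4979 0.1317 0.0805]
[279 213] [0.4982 0.129  0.079 ]
[265 214] [0.4968 0.1697 0.0689]
[266 214] [0.4963 0.1665 0.072 ]
[277 214] [0.4945 0.1341 0.0842]
[278 214] [0.4951 0.1317 0.0802]
[279 214] [0.4954 0.129  0.0788]
[276 215] [0.4928 0.1376 0.0768]
[277 215] [0.4928 0.1347 0.0768]
[278 215] [0.4925 0.1317 0.0789]
[279 215] [0.4927 0.129  0.0778]
[276 216] [0.4896 0.1373 0.079 ]
[277 216] [0.4896 0.1345 0.0787]
[278 216] [0.4897 0.1317 0.0787]
[279 216] [0.4912 0.1298 0.069 ]
[278 217] [0.4881 0.1324 0.0706]
```

View pics/crop0.png

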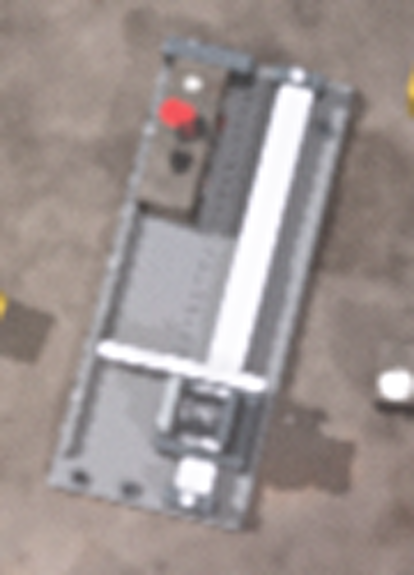

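The stop's two plates are at about (175–235,415) in the crop, the tube at (180,130), and the rail runs up and to the right. Next I'll get the rail direction and the first move, to hover behind the stop for a wrist view.

```bash
cat >> h.py <<'E'
def plan(target,yaw,grip_y_deg=None):
    """shift (units) and turn (units) from present pose to target with tool y at yaw (deg), tool down"""
    o=manip.get_obs(); T=R.from_quat(o['ee_rot'])
    s=T.inv().apply(np.array(target)-np.array(o['position']))/.05
    a=np.radians(yaw); y=np.array([np.cos(a),np.sin(a),0]); z=np.array([0,0,-1.]); x=np.cross(y,z)
    G=R.from_matrix(np.c_[x,y,z]); t=np.degrees((T.inv()*G).as_rotvec())/8
    print('shift',s.round(3),'turn',t.round(3))
E
python3 - <<'E'
from h import *
np.set_printoptions(precision=4,suppress=True)
d=np.load('top_d.npy'); im=cv2.imread('pics/top0.png')
print('tip_reach',manip.tip_reach)
v,u=np.mgrid[120:245,230:320]; px=np.c_[u.ravel(),v.ravel()]
P=at_depth('top',px,d[120:245,230:320].ravel()); g=im[120:245,230:320].min(2).ravel()
rail=(g>190)&(P[:,0]>.55)&(P[:,2]>.01)&(P[:,2]<.05)&(P[:,1]<.16)
l=cv2.fitLine(P[rail][:,:2].astype(np.float32),cv2.DIST_HUBER,0,.001,.001).ravel(); print('rail',rail.sum(),l,np.degrees(np.arctan2(l[1],l[0])),P[rail][:,2].mean())
tube=(P[:,2]>.044)&(P[:,2]<.052)&(P[:,0]>.6)
print('tube',cv2.minAreaRect((P[tube][:,:2]*1000).astype(np.float32)))
sp=(P[:,2]>.02)&(P[:,0]>.53)&(P[:,0]<.58)&(g>170)
print('plate',P[sp].mean(0),P[sp][:,2].max())
plan([.49,.152,.20],73.5)
E
```

```text
tip_reach 0.014
rail 476 [ 0.9743 -0.2251  0.6442  0.1159] -13.007587 0.025176448176026534
tube ((693.447998046875, 107.66098022460938), (167.55894470214844, 115.22806549072266), 79.5455093383789)
plate [0.549  0.1316 0.0378] 0.05194936704698483
shift [-8.122 -6.228  0.165] turn [-0.001 -0.    -0.493]
```

```bash
python3 -m pendant '[[-0.8,-0.62,0,0,0,-0.1,1],[-1.7,-1.3,0,0,0,-0.3,1],[-2.6,-2,0,0,0,-0.5,1],[-3.6,-2.75,0,0,0,-0.7,1],[-4.6,-3.5,0,0,0,-0.93,1],[-5.6,-4.3,0,0,0,-0.93,1],[-6.6,-5.05,0,0,0,-0.93,1],[-7.5,-5.75,0,0,0,-0.93,1],[-8,-6.15,0,0,0,-0.93,1],[-8.12,-6.23,0.16,0,0,-0.93,1]]'
python3 - <<'E'
from h import *
o=manip.get_obs(); print(o['position'],o['ee_rot'])
im,d=manip.camera('wrist'); cv2.imwrite('pics/w1.png',im[:,:,::-1]); np.save('w1_d.npy',d)
c=manip.get_calibration('wrist'); print(c['xyz'],R.from_quat(c['orientation']).as_matrix().round(2).tolist())
for t,z in [('stop_grip',.064),('tube',.01)]:
    for r in manip.tip_of(t,'wrist')[:2]: print(t,r['p'],r['pixel'],at_z('wrist',r['pixel'],z))
E
```

```text
clock: 1.65
position: [0.4912, 0.1499, 0.2007]
ee_rot: [0.115, 0.993, 0.0, 0.001]
ft_force: [-0.6, 0.9, -0.1]
grip_width: 1.002
grasp_force: 0.0
[0.49120692 0.14986557 0.20072132] [1.15102896e-01 9.93353296e-01 2.54989625e-04 6.97928778e-04]
[0.41249187 0.16794674 0.36390571] [[0.23, -0.93, -0.3], [0.97, 0.22, 0.07], [0.0, -0.31, 0.95]]
stop_grip 0.9 [320.2, 195.5] [[0.50408728 0.14706571 0.064     ]]
tube 0.87 [342.2, 47.0] [[0.35282972 0.2085234  0.01      ]]
tube 0.7 [170.2, 127.9] [[ 0.3928986  -0.01791445  0.01      ]]
```

View pics/w1.png

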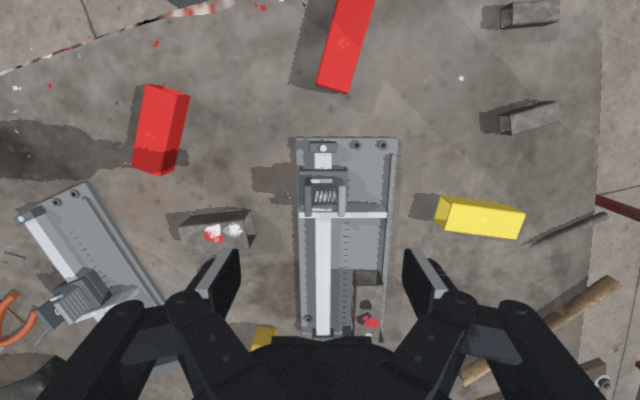

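The wrist view shows the stop at about (323,195), its plates at x≈308 and 343, the tab (grey) on the tube's side, and the rail almost vertical in the picture. The tube's end shows at (368,272). I'll measure the plates from depth.

Run:
```python
from h import *
np.set_printoptions(precision=4,suppress=True)
d=np.load('w1_d.npy'); im=cv2.imread('pics/w1.png')
v,u=np.mgrid[130:345,290:402]; px=np.c_[u.ravel(),v.ravel()]
P=at_depth('wrist',px,d[130:345,290:402].ravel()); g=im[130:345,290:402].min(2).ravel()
U,V=px.T
def fit(m,n):
    l=cv2.fitLine(P[m][:,:2].astype(np.float32),cv2.DIST_HUBER,0,.001,.001).ravel(); a=np.degrees(np.arctan2(l[1],l[0])); print(n,m.sum(),l[2:],'ang',(a+90)%180-90,'z',P[m][:,2].mean())
rail=(g>190)&(V>222)&(V<335)&(U<335)&(P[:,2]<.05); fit(rail,'rail')
base=(P[:,2]>.004)&(P[:,2]<.03)&(P[:,0]<.62)
print('base',cv2.minAreaRect((P[base][:,:2]*1000).astype(np.float32)))
top=(P[:,2]>.074)&(P[:,2]<.085)
for n,m in [('fix',top&(U<326)),('tab',top&(U>=326))]:
    fit(m,n); print(cv2.minAreaRect((P[m][:,:2]*1000).astype(np.float32)))
# jig axes
a=np.radians(-13); ex=np.array([np.cos(a),np.sin(a)]); ey=np.array([-ex[1],ex[0]])
Q=P[:,:2]@np.c_[ex,ey]
for n,m in [('fix',top&(U<326)),('tab',top&(U>=326)),('stopplate',(g>170)&(V>205)&(V<220)&(P[:,2]>.02)),('tube',(P[:,2]>.043)&(P[:,2]<.055)&(U>350)&(V>262)),('rail',rail)]:
    print(n,m.sum(),np.percentile(Q[m],[2,50,98],axis=0).ravel(),P[m][:,2].min(),P[m][:,2].max())
plan([.5055,.1435,.064],77)
```

```text
rail 1497 [0.6146 0.1263] ang -12.562645 z 0.023755226445413183
base ((543.166015625, 172.70510864257812), (130.5826416015625, 183.0611114501953), 77.18962097167969)
fix 231 [0.5017 0.134 ] ang -12.691315 z 0.07780350511972435
((502.571533203125, 133.3590087890625), (7.602348327636719, 35.54140853881836), 76.52580261230469)
tab 239 [0.5107 0.1692] ang -13.035339 z 0.07765127215949712
((510.7589416503906, 169.00006103515625), (7.708222389221191, 35.06052017211914), 78.3547134399414)
fix 231 [0.4425 0.2394 0.4583 0.2435 0.4765 0.2469] 0.07468300435272507 0.0798249227849368
tab 239 [0.4424 0.2759 0.4598 0.2798 0.4767 0.2836] 0.07419837116226402 0.0797107970827286
stopplate 473 [0.4764 0.2331 0.4889 0.2783 0.5023 0.3358] 0.02278090124031723 0.07815679693960764
tube 1477 [0.5887 0.305  0.6303 0.324  0.6828 0.3417] 0.043070452941598225 0.047877967009557154
rail 1497 [0.5103 0.252  0.588  0.2614 0.6877 0.2703] 0.006886836382083983 0.02614157396743838
shift [-0.362 -0.106  2.713] turn [-0.003 -0.008  0.005]
```

Measured grip centre is about (0.507, 0.150) with the axis at −12.8°, and about 96 mm of travel to the tube's end. I'll descend with the jaws 4.5 mm towards the fixed plate, then squeeze.

```bash
python3 -m pendant '[[-0.36,-0.06,0.4,0,0,0,1],[-0.36,-0.06,0.9,0,0,0,1],[-0.36,-0.06,1.5,0,0,0,1],[-0.36,-0.06,2,0,0,0,1],[-0.36,-0.06,2.3,0,0,0,1],[-0.36,-0.06,2.5,0,0,0,1],[-0.36,-0.06,2.6,0,0,0,1],[-0.36,-0.06,2.69,0,0,0,1],[-0.36,-0.06,2.69,0,0,0,0.4],[-0.36,-0.06,2.69,0,0,0,0.4]]' 30
python3 - <<'E'
from h import *
o=manip.get_obs(); print(o['position'],o['ee_rot'])
plan([.506,.1455,.066],77.2)
im,d=manip.camera('wrist'); cv2.imwrite('pics/w2.png',im[:,:,::-1])
E
```

```text
clock: 3.05
position: [0.5071, 0.1451, 0.0662]
ee_rot: [0.113, 0.994, 0.0, 0.0]
ft_force: [0.4, -0.2, -0.1]
grip_width: 0.698
grasp_force: 0.0
[0.50705796 0.14509473 0.06619448] [1.13253856e-01 9.93566027e-01 2.15402986e-04 2.61140935e-04]
shift [0.022 0.003 0.004] turn [ 0.003  0.003 -0.026]
```

View pics/w2.png

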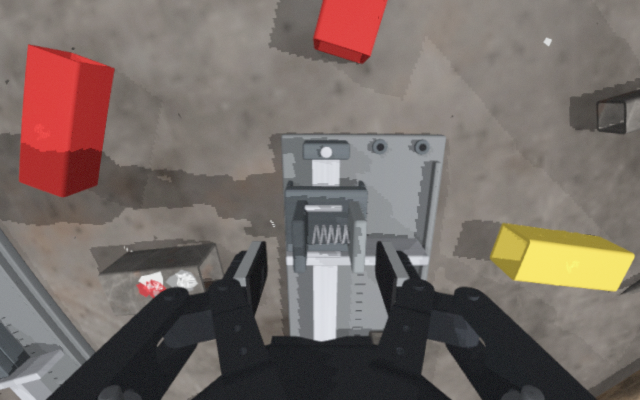

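The pads straddle the plates, though in the picture they look lower than the plates at rows 205–270. I'll check this numerically before closing.

Run:
```python
from h import *
np.set_printoptions(precision=4,suppress=True)
im,d=manip.camera('wrist')
o=manip.get_obs(); T=R.from_quat(o['ee_rot']); p=np.array(o['position'])
v,u=np.mgrid[190:320,230:440]; px=np.c_[u.ravel(),v.ravel()]
P=T.inv().apply(at_depth('wrist',px,d[190:320,230:440].ravel())-p)*1000; U,V=px.T
for n,m in [('fix',(U>288)&(U<309)),('tab',(U>350)&(U<369))]:
    m=m&(V<275)&(P[:,2]<-9)&(P[:,2]>-19)
    print(n,m.sum(),np.percentile(P[m],[3,50,97],axis=0).ravel())
for n,m in [('fingL',(U<268)&(V>240)),('fingR',(U>375)&(V>240))]:
    m=m&(P[:,2]<15)&(P[:,2]>-25)&(abs(P[:,1])<60)
    print(n,m.sum(),np.percentile(P[m],[3,50,97],axis=0).ravel())
```

```text
fix 705 [-17.0429 -18.0429 -13.8951   0.8623 -14.0718 -12.6999  16.2388 -10.5587
 -10.2592]
tab 730 [-17.0133  18.3033 -13.9955   0.3872  21.8574 -12.7092  16.0498  25.8544
 -10.0342]Traceback (most recent call last):
  File "<stdin>", line 12, in <module>
    return _quantile_unchecked(
        a, q, axis, out, overwrite_input, method, keepdims, weights)
    return _ureduce(a,
                    func=_quantile_ureduce_func,
    ...<5 lines>...
                    overwrite_input=overwrite_input,
                    method=method)
    r = func(a, **kwargs)
    result = _quantile(arr,
                       quantiles=q,
    ...<2 lines>...
                       out=out,
                       weights=wgt)
    slices_having_nans = np.isnan(arr[-1, ...])
                                  ~~~^^^^^^^^^
IndexError: index -1 is out of bounds for axis 0 with size 0
```

The plates are centred along the rail and the tops are 13 mm above the TCP, so the overlap is good. Squeeze.

```bash
python3 -m pendant '[[0,-0.03,0,0,0,0,0.2],[0,-0.03,0,0,0,0,0],[0,-0.03,0,0,0,0,-0.1],[0,-0.03,0,0,0,0,-0.2],[0,-0.03,0,0,0,0,-0.3],[0,-0.03,0,0,0,0,-0.4],[0,-0.03,0,0,0,0,-0.6],[0,-0.03,0,0,0,0,-0.6],[0,-0.03,0,0,0,0,-0.6],[0,-0.03,0,0,0,0,-0.6]]' 30
python3 - <<'E'
from h import *
o=manip.get_obs(); print(o['grip_width']*85,o['position'],o['torque'])
T=R.from_quat(o['ee_rot']); p=np.array(o['position']); a=np.radians(-12.8)
print(T.inv().apply([np.cos(a),np.sin(a),0])*2)
im,d=manip.camera('wrist'); cv2.imwrite('pics/w3.png',im[:,:,::-1])
E
```

```text
clock: 4.4
position: [0.5064, 0.1436, 0.0658]
ee_rot: [0.113, 0.994, 0.0, -0.0]
ft_force: [0.2, 0.2, -0.4]
grip_width: 0.197
grasp_force: 0.0
16.70901819880486 [0.50642983 0.14357371 0.06577624] [-0.00673242  0.01959301  0.00256716]
[-1.99998776e+00  6.99741428e-03 -1.00179710e-04]
```

View pics/w3.png

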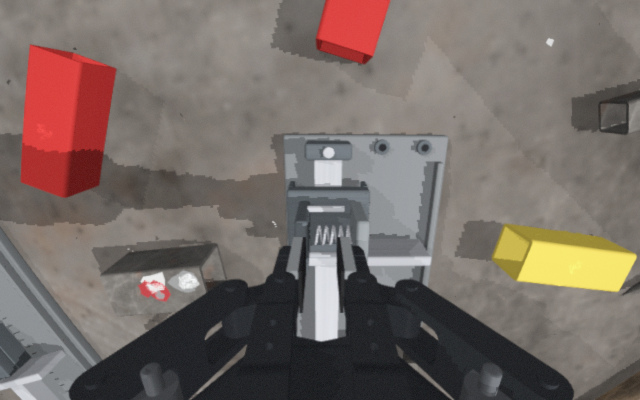

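The jaws closed to 17 mm without force, so the pads are not around the plates. They show at about (295,270) and (345,270). I'll measure where the fingers really are in depth.

Run:
```python
from h import *
np.set_printoptions(precision=0,suppress=True,linewidth=200)
im,d=manip.camera('wrist')
o=manip.get_obs(); T=R.from_quat(o['ee_rot']); p=np.array(o['position'])
for row in (215,230,245,255,265,275,290,310):
    us=np.arange(270,392,6); q=np.c_[us,np.full(len(us),row)]
    D=d[row,us]; P=T.inv().apply(at_depth('wrist',q,D)-p)*1000
    print(row,[tuple(int(round(x)) for x in r) if k>0 else 0 for r,k in zip(P,D)])
cr=im[180:330,250:410,::-1]; cv2.imwrite('pics/w3c.png',cv2.resize(cr,None,fx=4,fy=4,interpolation=cv2.INTER_CUBIC))
im,d=manip.camera('scene'); cv2.imwrite('pics/s3.png',cv2.resize(im[110:230,230:400,::-1],None,fx=4.5,fy=4.5,interpolation=cv2.INTER_CUBIC))
```

```text
215 [(-12, -45, 66), (-12, -40, 67), (-11, -35, 66), (4, -24, 26), (4, -20, 27), (16, -13, -4), (16, -10, -3), (4, -7, 26), (4, -3, 27), (4, 2, 26), (4, 6, 27), (4, 10, 26), (4, 15, 27), (4, 19, 27), (15, 20, -1), (16, 23, -4), (12, 29, 6), (-8, 43, 58), (-7, 47, 55), (-7, 53, 56), (-7, 58, 55)]
230 [(-26, -46, 66), (-26, -41, 67), (-26, -35, 66), (-8, -25, 27), (10, -16, -12), (10, -13, -13), (10, -9, -13), (-7, -7, 26), (3, -2, 2), (3, 2, 3), (-8, 6, 26), (-8, 11, 27), (-7, 15, 26), (3, 17, 3), (7, 20, -5), (10, 23, -13), (11, 26, -13), (-22, 44, 57), (-22, 49, 57), (-22, 54, 57), (-22, 59, 57)]
245 [(-41, -47, 67), (-41, -42, 67), (-41, -36, 67), (-21, -26, 28), (13, -14, -36), (13, -11, -36), (1, -9, -13), (-20, -7, 27), (-20, -3, 27), (-21, 2, 27), (-20, 6, 27), (7, 8, -26), (12, 10, -36), (12, 13, -35), (-2, 20, -8), (1, 23, -14), (0, 27, -13), (-28, 41, 41), (-27, 46, 40), (-27, 51, 39), (-27, 56, 40)]
255 [(-51, -48, 66), (-52, -42, 68), (8, -20, -39), (8, -17, -38), (12, -13, -45), (13, -10, -46), (-6, -10, -13), (-19, -7, 9), (-18, -2, 8), (-19, 2, 9), (-18, 6, 8), (1, 8, -
[... 711 characters left out ...]
8, -66), (13, 21, -64), (-66, 52, 57), (-67, 57, 57), (-67, 63, 57)]
290 [(14, -20, -75), (14, -18, -75), (14, -15, -74), (14, -13, -74), (13, -11, -74), (3, -10, -59), (-82, -14, 56), (-82, -9, 56), (-71, -3, 41), (-70, 2, 40), (-71, 7, 41), 0, (2, 9, -59), (14, 10, -75), (13, 12, -73), (14, 14, -75), (14, 16, -75), (14, 19, -75), (14, 21, -75), (9, 25, -68), (9, 28, -68)]
310 [(18, -17, -91), (19, -15, -92), (17, -13, -90), (18, -11, -91), (13, -10, -85), (-8, -10, -60), (-105, -15, 56), (-105, -9, 56), (-92, -3, 40), (-92, 2, 40), (-92, 8, 41), (-92, 13, 40), (-8, 9, -60), (12, 9, -84), (18, 10, -91), (19, 12, -92), (18, 14, -90), (19, 15, -92), (19, 17, -92), (18, 20, -90), (6, 26, -76)]
```

View pics/s3.png

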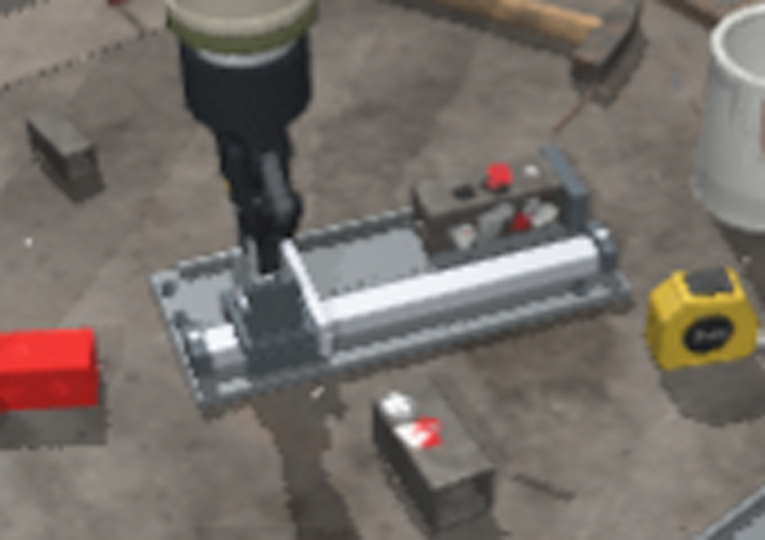

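The depth shows the pads' lower ends at tool z ≈ −26 mm, but the plate tops are at −13 mm. The fingertips are therefore about 13 mm above the plates, some 40 mm short of what the TCP reading implies. I'll open, descend 25 mm and re-measure.

```bash
python3 -m pendant '[[0,0,0,0,0,0,0.2],[0,0,0,0,0,0,0.8],[0,0,0,0,0,0,0.8],[0,0,0,0,0,0,0.8],[0,0,0,0,0,0,0.8],[0,0,0.1,0,0,0,0.8],[0,0,0.2,0,0,0,0.8],[0,0,0.35,0,0,0,0.8],[0,0,0.5,0,0,0,0.8],[0,0,0.5,0,0,0,0.8]]' 30
cat > fz.py <<'E'
from h import *
import sys
im,d=manip.camera('wrist')
o=manip.get_obs(); T=R.from_quat(o['ee_rot']); p=np.array(o['position'])
v,u=np.mgrid[150:400:1,150:500:1]; px=np.c_[u.ravel(),v.ravel()]; D=d[150:400,150:500].ravel()
P=T.inv().apply(at_depth('wrist',px,D)-p)*1000; b=im[150:400,150:500].max(2).ravel()
ok=(D>0)&(abs(P[:,0])<18)&(abs(P[:,1])<62)
print(o['clock'],p,o['grip_width']*85,o['ft_force'])
for lo in range(-60,62,6):  # slice by tool z: y-extent histogram of dark points
    m=ok&(P[:,2]>=lo)&(P[:,2]<lo+6)
    h=np.histogram(P[m,1],np.arange(-62,63,4))[0]
    print('%4d'%lo,' '.join('%3d'%k if k>3 else '  .' for k in h))
E
python3 fz.py
```

```text
clock: 5.8
position: [0.5059, 0.1433, 0.04]
ee_rot: [0.113, 0.994, -0.0, -0.001]
ft_force: [0.5, -0.0, 0.7]
grip_width: 0.9
grasp_force: 0.0
5.85 [0.50623811 0.1434093  0.0404553 ] 76.47606256861253 [ 0.36985706 -0.79100139 -1.37953855]
 -60   .   .  33  32  65 243   .   .   .   .   .   .   .   .   .   .   .   .   .   .   .   .   .   .  98 158  34  49  22   .   .
 -54   .   .  39  22  48 216   .   .   .   .   .   .   .   .   .   .   .   .   .   .   .   .   .   .  83 144  36  49  22   .   .
 -48   .   .  35  21  48 185   .   .   .   .   .   .   .   .   .   .   .   .   .   .   .   .   .   .  76 120  35  31  17   .   .
 -42   .   .  10  12  35 177   .   .   .   .   . 212 460 194   .   .   .   .   .   . 252 449 220   .  74  99  32  18   .   .   .
 -36   .   .   .   .   .  67   .   .   .   .   .  21  38  56   .   .   .   .   .   . 114  47  15   .  43  30   .   .   .   .   .
 -30   .   .   .   .   .   .   .   .   .   .   .  16  38  45  38  32  17  28  38  41 109  31  14   .   .   .   .   .   .   .   .
 -24   .   .   .   .   .   .   .   .   .   .   .  18  33  51  31  23  30  32  30  37  94 
[... 1145 characters left out ...]
  .   .   5  11  13   8   4   .  88 213 212 208 213 207
  36 205 208 202 221 210 216 201 128   .   .   .   .   .   .   .   .   .   .   .   .   .   .   .   .   .   .   .   .   .   .   .
  42  15   6  12   4  10   .  15   .   .   .   .   .   .   .   .   .   .   .   .   .   .   .   .   .   .   .   .   .   .   .   .
  48   .   .   .   .   .   .   .   .   .   .   .   .   .   .   .   .   .   .   .   .   .   .   .   .   .   .   .   .   .   .   .
  54   .   .   .   .   .   .   .   .   .   .   .   .   .   .   .   .   .   .   .   .   .   .   .   .   .   .   .   .   .   .   .
  60   .   .   .   .   .   .   .   .   .   .   .   .   .   .   .   .   .   .   .   .   .   .   .   .   .   .   .   .   .   .   .
```

The open fingers' lower ends are at about z = 0.073, just below the plate tops. I'll descend 18 mm more, to tips at about 0.052, and squeeze.

```bash
python3 -m pendant '[[0,0.03,0.12,0,0,0,0.8],[0,0.03,0.24,0,0,0,0.8],[0,0.03,0.36,0,0,0,0.5],[0,0.03,0.36,0,0,0,0.2],[0,0.03,0.36,0,0,0,0],[0,0.03,0.36,0,0,0,-0.15],[0,0.03,0.36,0,0,0,-0.3],[0,0.03,0.36,0,0,0,-0.4],[0,0.03,0.36,0,0,0,-0.4],[0,0.03,0.36,0,0,0,-0.4]]' 30
python3 fz.py
```

```text
clock: 7.1
position: [0.5078, 0.1436, 0.024]
ee_rot: [0.114, 0.993, -0.0, 0.001]
ft_force: [-1.9, -6.4, 11.4]
grip_width: 0.377
grasp_force: 35.0
7.15 [0.50779522 0.14359399 0.02398074] 32.37473874889815 [-1.72556094 -5.27633313 10.35571909]
 -60   .   .   .   .   .   .   .   .  10  25  81 416 543 106   .   .   . 233 546 331  77   .   7   .   .   .   .   .   .   .   .
 -54   .   .   .   .   .   .   .   .  57  39  56  77  76 117   .   .   . 156  75  74  58  41  47   .   .   .   .   .   .   .   .
 -48   .   .   .   .   .   .   .   4  48  34  51  42  49  68   .   7   .  78  50  39  49  38  40   .   .   .   .   .   .   .   .
 -42   .   .   .   .   .   .   .   .  48  33  47  37  46  79  48  57  77  67  45  32  47  31  38   .   .   .   .   .   .   .   .
 -36   .   .   .   .   .   .   .   .  33  30  38  30  42 172 164 134 128 159  50  32  44  25  24   .   .   .   .   .   .   .   .
 -30   .   .   .   .   .   .   .   .   .   5  21  27  34  33   6  10   .  50  19  22  16   .   .   .   .   .   .   .   .   .   .
 -24   .   .   .   .   .   .   .   .   .   .   .  19  32  29   .   .   .  16  26   8
[... 1150 characters left out ...]
  .   .   .   .   .   .   .   .   .   .   .   .   .   .
  36   .   .   .   .   .   .   .   .   .   .   .   .   .   .   .   .   .   .   .   .   .   .   .   .   .   .   .   .   .   .   .
  42   .   .   .   .   .   .   .   .   .   .   .   .   .   .   .   .   .   .   .   .   .   .   .   .   .   .   .   .   .   .   .
  48   .   .   .   .   .   .   .   .   .   .   .   .   .   .   .   .   .   .   .   .   .   .   .   .   .   .   .   .   .   .   .
  54   .   .   .   .   .   .   .   .   .   .   .   .   .   .   .   .   .   .   .   .   .   .   .   .   .   .   .   .   .   .   .
  60   .   .   .   .   .   .   .   .   .   .   .   .   .   .   .   .   .   .   .   .   .   .   .   .   .   .   .   .   .   .   .
```

Squeezed to 32.4 mm at 35 N. Now slide 85 mm along −tool x and check the force.

```bash
python3 -m pendant '[[-0.1,0,0,0,0,0,-0.4],[-0.3,0,0,0,0,0,-0.4],[-0.5,0,0,0,0,0,-0.4],[-0.7,0,0,0,0,0,-0.4],[-0.95,0,0,0,0,0,-0.4],[-1.2,0,0,0,0,0,-0.4],[-1.4,0,0,0,0,0,-0.4],[-1.6,0,0,0,0,0,-0.4],[-1.7,0,0,0,0,0,-0.4],[-1.7,0,0,0,0,0,-0.4]]' 30
python3 - <<'E'
from h import *
o=manip.get_obs(); p=np.array(o['position']); a=np.radians(-12.8); print(o['position'],o['grip_width']*85)
ex=np.array([np.cos(a),np.sin(a),0]); ey=np.array([-ex[1],ex[0],0])
print('jig',p@ex,p@ey,'start',np.array([.5078,.1436,0])@ex,np.array([.5078,.1436,0])@ey,'F',np.array(o['ft_force'])@ex)
for cam in('top','wrist'):
    im,d=manip.camera(cam); cr=im[120:245,230:320,::-1] if cam=='top' else im[:,:,::-1]
    cv2.imwrite(f'pics/{cam}4.png',cv2.resize(cr,None,fx=4.6,fy=4.6) if cam=='top' else cr)
E
```

```text
clock: 8.4
position: [0.5912, 0.1242, 0.024]
ee_rot: [0.114, 0.993, -0.0, 0.001]
ft_force: [-0.2, -4.6, 7.2]
grip_width: 0.374
grasp_force: 34.4
[0.59115264 0.12420677 0.02403873] 31.800394720902283
jig 0.5489442925892426 0.25208912605534484 start 0.46336647785820956 0.2525337743694444 F 0.7770541170179758
```

View pics/wrist4.png

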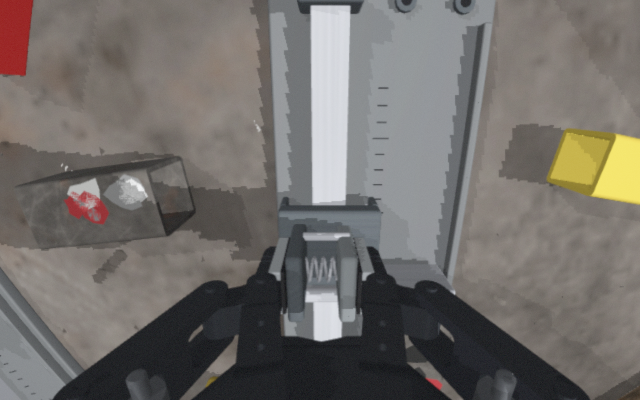

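The wrist view shows the stop carried along: plates squeezed between the pads at about (320,270), the rail cleared behind them. I'll creep on.

```bash
cat > f.py <<'E'
from h import *
o=manip.get_obs(); p=np.array(o['position']); a=np.radians(-12.8)
ex=np.array([np.cos(a),np.sin(a),0])
print('jig',p@ex-.46337,'F',np.array(o['ft_force'])@ex,'w',o['grip_width']*85)
E
python3 -m pendant '[[-0.02,0,0,0,0,0,-0.4],[-0.04,0,0,0,0,0,-0.4],[-0.06,0,0,0,0,0,-0.4],[-0.08,0,0,0,0,0,-0.4],[-0.1,0,0,0,0,0,-0.4],[-0.11,0,0,0,0,0,-0.4],[-0.12,0,0,0,0,0,-0.4],[-0.13,0,0,0,0,0,-0.4],[-0.14,0,0,0,0,0,-0.4],[-0.15,0,0,0,0,0,-0.4]]'; python3 f.py
```

```text
clock: 9.75
position: [0.5978, 0.1226, 0.024]
ee_rot: [0.114, 0.993, -0.0, 0.001]
ft_force: [-2.0, -5.4, 9.1]
grip_width: 0.377
grasp_force: 34.7
jig 0.09242720971617152 F -0.7709213741998895 w 32.0847520995817
```

```bash
python3 -m pendant '[[-0.01,0,0,0,0,0,-0.4],[-0.015,0,0,0,0,0,-0.4],[-0.02,0,0,0,0,0,-0.4],[-0.025,0,0,0,0,0,-0.4],[-0.03,0,0,0,0,0,-0.4],[-0.035,0,0,0,0,0,-0.4],[-0.04,0,0,0,0,0,-0.4],[-0.045,0,0,0,0,0,-0.4],[-0.05,0,0,0,0,0,-0.4],[-0.055,0,0,0,0,0,-0.4]]'; python3 f.py
python3 - <<'E'
from h import *
im,d=manip.camera('scene'); cv2.imwrite('pics/s5.png',cv2.resize(im[110:230,250:390,::-1],None,fx=4.8,fy=4.8,interpolation=cv2.INTER_CUBIC))
E
```

```text
clock: 11.0
position: [0.6, 0.1221, 0.024]
ee_rot: [0.114, 0.993, -0.0, 0.0]
ft_force: [-5.5, -3.8, 10.8]
grip_width: 0.373
grasp_force: 35.2
jig 0.0946360096034205 F -4.563834454778521 w 31.746507391138806
```

View pics/s5.png

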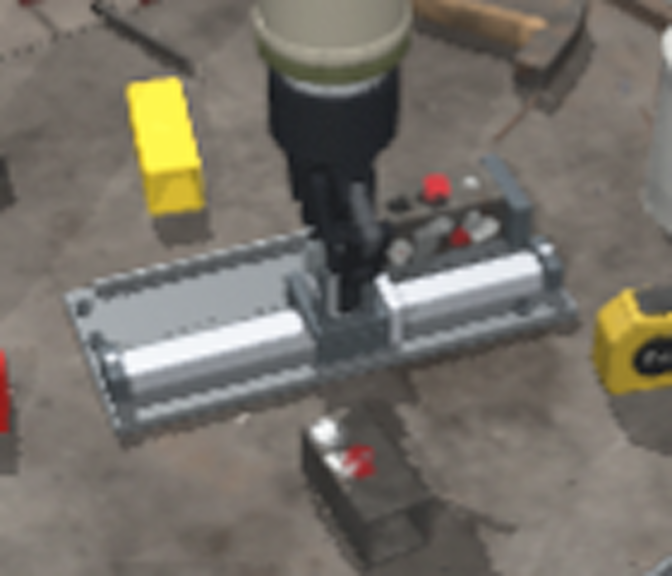

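The scene view shows the plate at (390,310) up against the tube's end and the tube lying at the fence. Force has risen to −4.6 N, which suggests contact. I'll push slightly on to confirm.

```bash
python3 -m pendant '[[-0.005,0,0,0,0,0,-0.4],[-0.01,0,0,0,0,0,-0.4],[-0.015,0,0,0,0,0,-0.4],[-0.02,0,0,0,0,0,-0.4],[-0.025,0,0,0,0,0,-0.4],[-0.03,0,0,0,0,0,-0.4],[-0.03,0,0,0,0,0,-0.4],[-0.03,0,0,0,0,0,-0.4],[-0.03,0,0,0,0,0,-0.4],[-0.03,0,0,0,0,0,-0.4]]'; python3 f.py
```

```text
clock: 12.3
position: [0.6003, 0.122, 0.024]
ee_rot: [0.114, 0.993, -0.0, -0.001]
ft_force: [-11.4, -4.1, 15.5]
grip_width: 0.373
grasp_force: 36.2
jig 0.09500908620689835 F -10.230025924093834 w 31.675872536102272
```

Hard contact: 10 N with almost no movement. Release and then lift.

```bash
python3 -m pendant '[[0,0,0,0,0,0,-0.1],[0,0,0,0,0,0,0.2],[0,0,0,0,0,0,0.5],[0,0,0,0,0,0,0.7],[0,0,0,0,0,0,0.7],[0,0,-0.2,0,0,0,0.7],[0,0,-0.5,0,0,0,0.7],[0,0,-1,0,0,0,0.7],[0,0,-1.8,0,0,0,0.7],[0,0,-2.7,0,0,0,0.7]]'
python3 - <<'E'
from h import *
np.set_printoptions(precision=4,suppress=True)
print(manip.get_obs()['position'])
im,d=manip.camera('wrist'); cv2.imwrite('pics/w6.png',im[:,:,::-1])
v,u=np.mgrid[0:400,150:500]; px=np.c_[u.ravel(),v.ravel()]; D=d[:,150:500].ravel()
P=at_depth('wrist',px,D); a=np.radians(-12.8); ex=np.array([np.cos(a),np.sin(a)]); ey=np.array([-ex[1],ex[0]])
Q=P[:,:2]@np.c_[ex,ey]; top=(P[:,2]>.074)&(P[:,2]<.085)&(D>0)&(Q[:,0]>.5)&(Q[:,0]<.62)
for n,m in [('fix',top&(Q[:,1]<.2616)),('tab',top&(Q[:,1]>.2616))]:
    print(n,m.sum(),np.percentile(Q[m],[2,50,98],axis=0).ravel())
E
```

```text
clock: 13.55
position: [0.6009, 0.1231, 0.16]
ee_rot: [0.113, 0.994, 0.0, 0.0]
ft_force: [-0.5, 0.9, 0.4]
grip_width: 0.852
grasp_force: 0.0
[0.6009 0.1231 0.16  ]
fix 94 [0.5452 0.2365 0.5547 0.2417 0.5782 0.2444]
tab 89 [0.5456 0.2729 0.5564 0.2738 0.5774 0.2817]
```

View pics/w6.png

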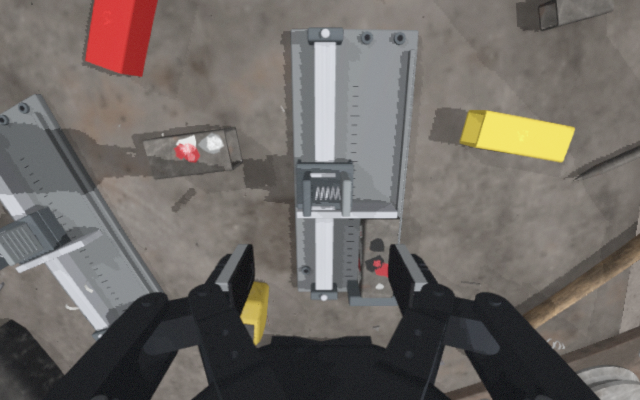

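The wrist view shows the stop's plate (row 213) directly against the tube's end (row 218), and the tube lying at its fence (row 298). The tab has sprung out to its original spacing, and the gripper is clear.

```bash
python3 -c "
from workcell import manip
print(manip.hand_in())"
```

```text
the job is handed in; nothing more can be done
None
```

The job is handed in (the verdict was not shown): the stop was squeezed, slid about 95 mm until its plate met the tube's end, and released. The last picture shows the lock tab sprung out, the tube lying in place against the fence and the gripper clear; I never touched the empty length stop.

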